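# Half-strip test exposure

## Task

Make the half-strip test exposure: throw the red-knobbed filter lever into the notch marked by the orange peg, and only then slide the black shutter knob against its spring to the yellow half-way mark. Hold it there, still, for two seconds and finish while still holding it (let go, it springs shut), with the lever still in its notch. Do not let the shutter run past half, as the rest of the strip must stay dark, and leave the strip under its glass and everything else on the bench where it is.

Things in the scene. Friction and masses are not known exactly. Their poses are not given: they have to be found in the camera images.
- unit: Fixed grey exposure unit 340 (x) x 440 (y) x 100 mm; origin at the centre of its underside, +x away from the robot, +y to the left, turned about z from run to run. On its flat top (deck, z 100): right, the violet-lit window (150 x 110, centre x +40 y -70, bezel 10 above the deck) and before it the shutter slot with a black knob; left, the filter lever with a red knob over a quadrant.
- lever (a joint): Filter lever angle about its vertical pivot, rad, counter-clockwise from above. At 0 its arm points to the unit's -x; growing, the knob moves to the unit's right (-y). Sprung notches at -0.5, 0, +0.5; stops at -0.60, +0.60. Starts in the -0.5 notch. 3 to 5 N at the knob passes each ridge (at -0.25 and +0.25); past it the lever snaps into the next notch and stays there when let go.
- lever_pivot (a point): Point on the lever's pivot axis, at the gripping height of its knob (unit frame: x +30, y +140, z 148 mm).
- lever_knob (a point): Centre of the upright red cylinder knob at gripping height, 48 mm above the deck, 98 mm from the pivot axis. The knob is 22 mm in diameter, from 30 to 70 mm above the deck; the lever arm under it ends 24 mm above the deck. All round the knob is free above 25 mm.
- lever_nose (a point): Tip of the red pointer at the lever's end, 118 mm from the pivot axis, 19 mm above the deck.
- peg_orange: Orange index peg, fixed, 18 mm in diameter, 12 mm tall, on the quadrant 130 mm from the lever's pivot axis, in front of the notch to be used (that at 0 or at +0.5); origin at the centre of its underside, 3 mm above the deck. Grey pegs mark the other two notches. With the lever in the marked notch its pointer aims at the peg, the tip 12 mm short of the peg's axis.
- orange_mark (a point): Point on the orange peg's axis, level with the lever's pointer (16 mm above the peg's underside).
- shutter (a joint): Opening of the shutter, m: 0 shut (where its spring holds it), 0.110 fully open, 0.055 at the yellow half-way mark. It slides along the unit's +y (to the left). The return spring pulls it shut with 4.4 N at 0, 10.5 N at half and 16.5 N fully open, plus under 1 N of friction.
- shutter_foot (a point): The shutter's carriage and knob; this point lies on the knob's axis at deck level, axes as the unit's. Carriage 26 x 26 mm, top 8 mm above the deck, with a white index line; on it a 14 mm stem and the upright black cylinder knob, 24 mm in diameter, 18 to 60 mm above the deck. Shut, it stands at x -115, y -125 mm of the unit; half open at y -70.
- shutter_knob (a point): Centre of the black shutter knob at gripping height, 42 mm above the deck.
- half_mark (a point): Point of the deck where the knob's axis stands at half travel: on the slot, between the two yellow marks.
- strip_glass: Loose clear glass plate 50 x 96 x 10 mm with the test strip under it, lying on the window, inside the bezel; its top 18 mm above the deck. Leave it alone.
- peg_tin: Loose aluminium tin of spare pegs, 52 mm across, 26 mm high, on the deck's far left corner. Leave it alone.
- prints: Loose pile of mounted marbled prints 150 x 110 x 22 mm on the table, left of the unit. Leave it alone.
- pot: Loose green enamelled pot, 180 mm across, 98 mm high, on the table, far left. Leave it alone.
- jar: Loose glass jar with a metal cap, 68 mm across, 100 mm high, on the table, left. Leave it alone.
- brayer: Loose rubber roller with a wooden handle, 175 x 120 x 40 mm, on the table, right of the unit. Leave it alone.
- giftbox: Loose cardboard print box 170 x 120 x 46 mm on the table, far right. Leave it alone.
- frame: Loose empty picture frame 190 x 150 x 18 mm, lying on the table, right. Leave it alone.

How it is judged:
On the way, in this order (a step that is already met when the one before it is completed fails the run):
1. the filter lever sits in the notch at the orange peg, the shutter still shut (distance between lever_nose and orange_mark below 0.016 m and value of joint shutter below 0.01 m and velocity of joint lever between -0.1 and 0.1 rad/s), for 0.3 s.
2. the shutter is held at half travel (distance between lever_nose and orange_mark below 0.016 m and value of joint shutter between 0.047 and 0.063 m and contact force between any of the fingers, the arm and shutter above 3 N), for 1 s.
At the end, for the whole second after the job is handed in: The robot still holds the shutter knob (over 3 N), still, at half travel (55 mm open, within 8 mm); the lever is in the notch at the orange peg (pointer within about 10 mm sideways); the strip under its glass is within 8 mm and every other loose thing within 20 mm of where it was (all of step 2 and velocity of joint shutter between -0.01 and 0.01 m/s and distance of strip_glass from where it was at the start of the episode below 0.008 m and distance of each of peg_tin, prints, pot, jar, brayer, giftbox, frame from where it was at the start of the episode below 0.02 m); the arm keeps its last pose, push and grip.
It fails at once if the shutter is opened more than 12 mm while the lever is not in the marked notch (value of joint shutter above 0.012 m and not (distance between lever_nose and orange_mark below 0.016 m)).
It fails at once if the shutter runs more than 15 mm past half (value of joint shutter above 0.07 m).
It fails at once if the strip under its glass is shifted more than 8 mm (distance of strip_glass from where it was at the start of the episode above 0.008 m).
It fails at once if another thing on the bench is shifted more than 20 mm (distance of any of peg_tin, prints, pot, jar, brayer, giftbox, frame from where it was at the start of the episode above 0.02 m).
It also fails if it takes over 51 s, if anything falls off the work surface, if the arm or the gripper's body presses on something with over 40 N, if the wrist force passes 120 N, or if a joint passes its speed limit or range.

## Robot

A 7-joint arm with a two-finger parallel gripper is mounted at the origin on the work surface. World frame = base frame: x ahead of the robot, y to its left, z up, the work surface at z = 0. Lengths are in m, angles in rad, forces in N, time in s.
With the tool pointing down it reaches from about 0.4 to 0.85 m from the base axis. Payload 10.4 kg.
Tool frame: the origin (TCP) lies at the very end of the fingers, on their centre line; the grasp point (between the pads) lies 19 mm behind it; y points along the fingers, x is the direction in which the jaws open and shut, and the axes are right-handed (so a half turn about y gives the same grasp; the last joint's range is limited). The gripper opens to 87 mm and grips with 3 to 60 N. Pads are 19 mm wide; open, the fingers measure 117 mm over their backs; the gripper's body (75 mm by 190 mm) begins 51 mm behind the grasp point.
Start: joints at [-1.167, 0.332, -0.065, 1.46, 0.022, 1.35, -0.088], TCP at [0.259, 0.569, 0.223] pointing down, gripper open.
Joint ranges: [-2.6, 2.6], [-0.5, 2.12], [-1.47, 1.34], [0.16, 2.42], [-1.27, 4.41], [0.06, 2.06], [-2.6, 2.6]. Speed limits (rad/s): [2.22, 2.22, 2.79, 2.79, 3.14, 3.14, 3.14].

## Interface

Orientations are given as a unit quaternion [x, y, z, w].
In Python, from bench import readout, vision, r gives the robot as it stands.
- The arm moves only by the tool arm_command, never from a script. Its argument "targets" is a list that holds one entry, the list of rows, each a list of 6 numbers: the shift along the tool's x, y, z in m, then the turn, a rotation vector about the tool's x, y, z in degrees. A call has 1 to 12 rows; each row shifts and turns the commanded pose from where the row before left it, along the tool's axes as they then stand; what a row does not reach is not made up. A row lasts 1/12 s, in which the tool goes at most 41.7 mm and 7.16 degrees, less where a joint would pass 70% of its speed; a pose out of reach is approached as far as the arm can. A call is refused whole if a number of a shift passes 0.0417 or a number of a turn 7.16, either way. A call with a gripper value outside its range is refused whole. "hand" is the opening, from 0 (shut) to 1 (fully open), set as the call begins (left out, the last holds). The fingers move at their own pace and stop on an object; "grip_force" is the grip in N (left out, the last holds). Time passes only in rows, so rows that do not move let the fingers close. It gives the time, the measured TCP pose, the force and the opening at its end, in the units of the state.
- readout.read_state(): the state, without advancing time (a new reading comes with each control period).
- vision.camera(name): name is "scene" or "side" or "wrist"; returns a dict with "pixels" (400x640x3 uint8, blue, green, red), "fovy" (degrees; the focal length in pixels is half the picture's height over the tangent of half this angle, whatever the lens; pixels are square), "cx", "cy" (the principal point, pixels), "R" (3x3) and "t" (3): a world point X has camera coordinates R X + t; the wrist camera has in their place "mount" (4x4, takes a point from camera to tool coordinates, whose origin is the TCP and whose axes are the tool frame's). Camera axes: x right, y down, z forward; pixel columns grow to the right and rows downward; lengths in m; the calibration is good to about 2 mm. The wrist camera is an equidistant fisheye: a pixel r from the principal point sees the ray r / f radians off the axis. A picture is of the moment at which its call begins: read the wrist's pose just before it. There is no depth.
- r.close_job(): hands the job in, once; it reports no verdict.
The state is a dict: "time": time; "joint_positions": joint angles; "joint_vel": joint speeds; "joint_torque": joint torques, N m; "ee_pos": TCP position; "eef_rot": TCP orientation; "ft_force": force on the tool from outside, world axes, zero at the start; "torque": the same for the moment, N m; "width": finger opening in m.
Only numpy, scipy, OpenCV 4.12 (cv2) and the standard library are available. Lean on these libraries where they do the work, as an engineer would, in place of code of your own. Each camera call takes 0.05 s, during which the arm holds its last target.

## Working session

There is one attempt and no reset: what is moved stays moved. The work goes in short steps, Python scripts to look and compute and a tool call to move; the robot and the scene stay as the last step left them, time stands still between calls to the robot, and variables do not carry over. Pictures are saved under pics/ and viewed, and the job is handed in when it is done.

Besides the shell and the picture viewer there is one more tool, called after ">>>" in YAML: its name, and indented under it one key for each argument. arm_command: Moves the arm, as the interface text tells. Its arguments: {"type":"object","properties":{"targets":{"type":"array","items":{"type":"array","items":{"type":"array","items":{"type":"number"}}}},"hand":{"type":"number"},"grip_force":{"type":"number"}},"required":["targets"]}

```bash
ls; mkdir -p pics
python3 - <<'E'
from bench import readout, vision, r
import cv2
s=readout.read_state()
for k in s: print(k,s[k])
for n in ["scene","side","wrist"]:
    c=vision.camera(n); cv2.imwrite(f"pics/{n}0.png",c["pixels"]); print(n,{k:v for k,v in c.items() if k!="pixels"})
E
```

```text
pics
time 0.0
joint_positions [-1.16658906  0.33285187 -0.06473114  1.4609701   0.02160277  1.34988352
 -0.08849521]
joint_vel [ 0.00014523 -0.00153738  0.00136684 -0.00040411  0.00153554  0.00098547
 -0.00081292]
joint_torque [-6.16889301e-04 -6.23237014e+01  2.43045663e-02 -3.89903784e+01
 -6.13957574e-02  3.97905672e-02  1.43530228e-04]
ee_pos [0.2585549  0.56857705 0.22175277]
eef_rot [ 0.59482927  0.38237126 -0.38319028 -0.59425211]
ft_force [ 0.34676989 -0.31743432  0.14386493]
torque [ 0.02050901 -0.00644224 -0.06329457]
width 0.08693287352794907
scene {'fovy': 46.78546087606713, 'cx': 329.2096009159415, 'cy': 202.56271572401948, 'R': array([[-0.69602524,  0.71798964,  0.00630405],
       [ 0.41759386,  0.41193   , -0.80989446],
       [-0.58409266, -0.56107446, -0.58654174]]), 't': array([ 0.42367057, -0.13141841,  1.96591919])}
side {'fovy': 48.33998735367241, 'cx': 321.74788328341396, 'cy': 203.4125283481984, 'R': array([[ 0.75877144, -0.65104418,  0.02018342],
       [-0.39227977, -0.48148764, -0.78376414],
       [ 0.51998315,  0.5867803 , -0.62073054]]), 't': array([-0.44951574,  0.29774981,  1.50711411])}
wrist {'fovy': 65.70646984690485, 'cx': 320.97546795136594, 'cy': 198.72736129235454, 'mount': array([[ 9.99998332e-01,  1.51300576e-04,  1.82000182e-03,
         6.54100968e-04],
       [-1.72387693e-03, -2.50815369e-01,  9.68033408e-01,
        -1.59615575e-01],
       [ 6.02948440e-04, -9.68034931e-01, -2.50814690e-01,
         6.83297936e-02],
       [ 0.00000000e+00,  0.00000000e+00,  0.00000000e+00,
         1.00000000e+00]])}
```

View pics/scene0.png

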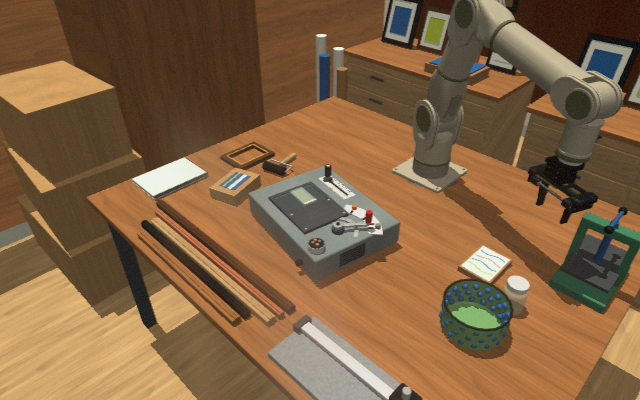

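View pics/side0.png

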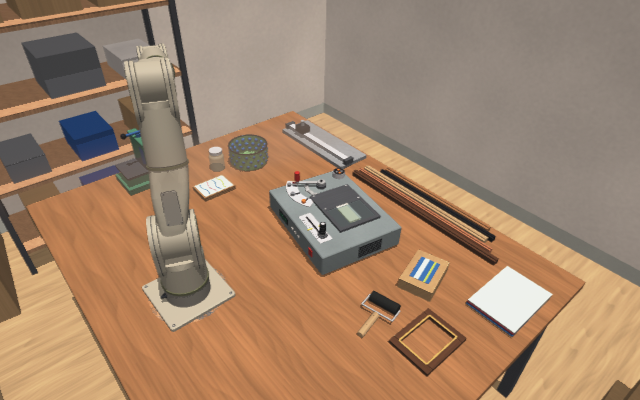

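View pics/wrist0.png

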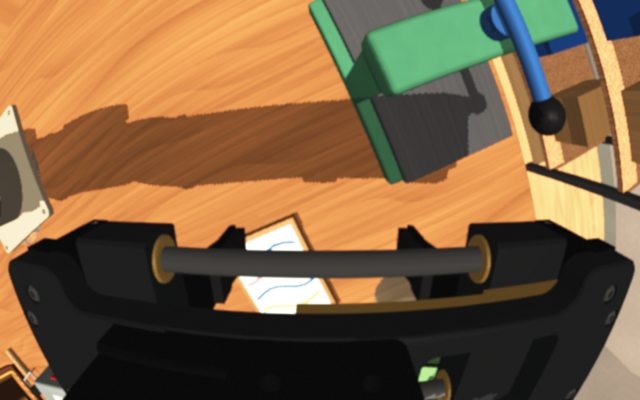

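The scene view has the unit centred at about (322,222), with the black knob at (328,172), the red knob at (369,216) and an orange dot near (354,208). The side view has the unit at about (333,222), the black knob at (322,228) and the red knob at (297,177). I'll zoom in on both.

Run:
```python
import cv2
a=cv2.imread("pics/scene0.png")[155:280,240:410]; cv2.imwrite("pics/sc_z.png",cv2.resize(a,None,fx=4.6,fy=4.6,interpolation=cv2.INTER_CUBIC))
a=cv2.imread("pics/side0.png")[160:280,260:410]; cv2.imwrite("pics/si_z.png",cv2.resize(a,None,fx=5,fy=5,interpolation=cv2.INTER_CUBIC))
```

```text
(no output)
```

View pics/sc_z.png

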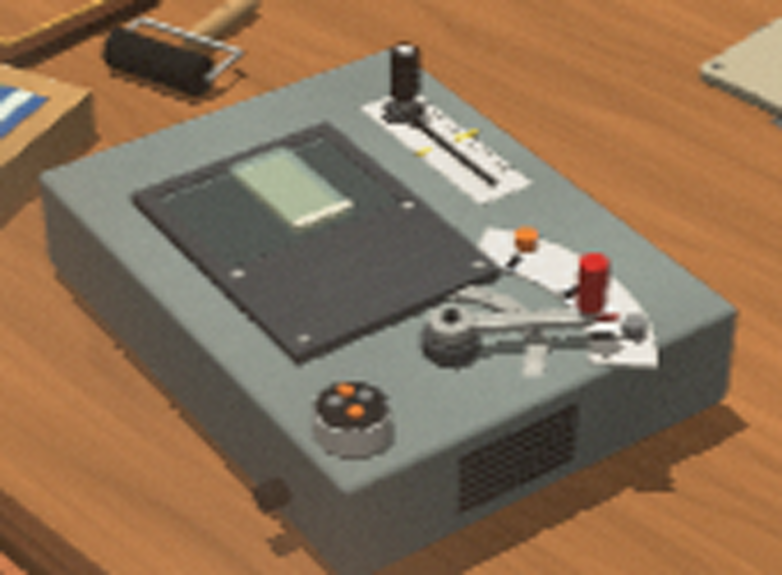

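View pics/si_z.png

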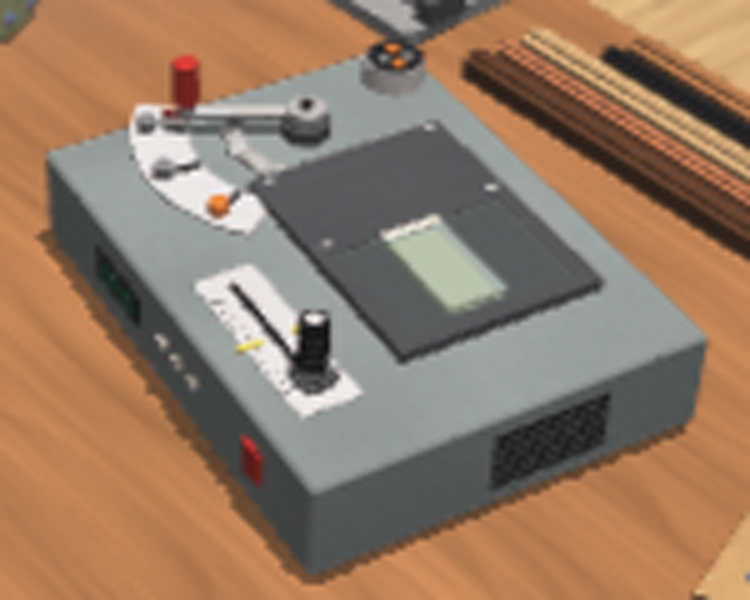

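The orange peg is at the third position (+0.5), furthest from the lever. So the lever has to travel from -0.5 across both ridges.

```bash
cat > h.py <<'E'
import numpy as np, cv2
from scipy.spatial.transform import Rotation as Ro
def ray(c,u,v):
    f=200/np.tan(np.radians(c["fovy"])/2)
    d=c["R"].T@np.array([(u-c["cx"])/f,(v-c["cy"])/f,1]); o=-c["R"].T@c["t"]
    return o,d/np.linalg.norm(d)
def tri(rays):
    A=0;b=0
    for o,d in rays:
        P=np.eye(3)-np.outer(d,d);A=A+P;b=b+P@o
    X=np.linalg.solve(A,b); return X,[np.linalg.norm((np.eye(3)-np.outer(d,d))@(X-o)) for o,d in rays]
def onz(rr,z): o,d=rr; return o+d*(z-o[2])/d[2]
def proj(c,X):
    f=200/np.tan(np.radians(c["fovy"])/2); p=c["R"]@X+c["t"]; return np.array([c["cx"]+f*p[0]/p[2],c["cy"]+f*p[1]/p[2]])
E
python3 - <<'E'
from h import *
from bench import vision
roi={"scene":(240,155,410,280),"side":(260,160,410,280)}
rs={}
for n in roi:
    c=vision.camera(n); x0,y0,x1,y1=roi[n]
    im=c["pixels"][y0:y1,x0:x1]; h=cv2.cvtColor(im,cv2.COLOR_BGR2HSV)
    H,S,V=[h[...,i].astype(int) for i in range(3)]
    m={"red":((H<5)|(H>172))&(S>170)&(V>80),"or":(H>=7)&(H<16)&(S>215)&(V>150),"blk":(V<55),"yel":(H>22)&(H<34)&(S>140)}
    for k in m:
        nn,l,st,ce=cv2.connectedComponentsWithStats(m[k].astype(np.uint8))
        for i in range(1,nn):
            if st[i,4]>=4: print(n,k,st[i]+[x0,y0,0,0,0],ce[i]+[x0,y0])
E
```

```text
scene red [366 210   6  13  60] [368.26666667 215.76666667]
scene blk [267 155   7   3  10] [269.9 155.8]
scene blk [258 160   4   3   5] [259.6 160.8]
scene blk [263 162  23  14 174] [273.92528736 168.39655172]
scene blk [325 167   6  10  48] [327.10416667 171.52083333]
scene blk [337 223   2   2   4] [337.5 223.5]
scene blk [340 231   3   3   4] [341.25 232.  ]
scene blk [340 243  26  23 266] [352.95112782 253.65789474]
side red [295 171   5  10  39] [296.74358974 175.69230769]
side red [309 248   3   8  16] [310.     251.5625]
side blk [344 160   9   5  24] [347.54166667 161.79166667]
side blk [334 169   3   4   5] [335.  170.2]
side blk [340 168   4   5   6] [341.83333333 169.83333333]
side blk [381 170  29  19 109] [395.68807339 178.57798165]
side blk [354 173  56  38 139] [382.08633094 192.04316547]
side blk [317 186   7   2   7] [320.         186.85714286]
side blk [279 209   9  16  62] [283.01612903 216.82258065]
side blk [308 219   4   4   4] [309.5 220.5]
side blk [313 225   4   4   4] [314.5 226.5]
side blk [318 224   8  11  61] [322.13114754 229.19672131]
side blk [358 239  24  19 217] [369.38709677 247.82949309]
```

Run:
```python
from h import *
from bench import vision
C=vision.camera("scene");S=vision.camera("side")
zs=lambda x,y:ray(C,240+x/4.6,155+y/4.6)
zi=lambda x,y:ray(S,260+x/5,160+y/5)
P={"red":(zs(593,284),zi(185,82),(-.056,.187),.150),"or":(zs(526,240),zi(218,205),(-.0841,.0777),.109),"blk":(zs(405,72),zi(314,338),(-.115,-.125),.139),
"rearleft?":(zs(348,492),None,(.17,.22),.1),"frontleft":(zs(735,315),zi(48,155),(-.17,.22),.1),"frontright":(None,zi(313,490),(-.17,-.22),.1),"rearright":(zs(42,177),zi(706,345),(.17,-.22),.1)}
A=[];B=[];W=[]
for k,(a,b,u,z) in P.items():
    if a and b: print(k,*[np.round(q,4) for q in tri([a,b])])
    q=np.mean([onz(x,z)[:2] for x in (a,b) if x],axis=0); print(k,[np.round(onz(x,z)[:2],4) for x in (a,b) if x])
    A.append(u);B.append(q)
A=np.array(A);B=np.array(B)
a=A-A.mean(0);b=B-B.mean(0);U,_,V=np.linalg.svd(a.T@b);R=V.T@U.T
t=B.mean(0)-R@A.mean(0); print("yaw",np.degrees(np.arctan2(R[1,0],R[0,0])),t,np.round(B-(A@R.T+t),4))
```

```text
red [0.5733 0.1377 0.1475] [0.0016 0.0016]
red [array([0.5745, 0.1405]), array([0.572 , 0.1335])]
or [0.5254 0.0358 0.1072] [0.0014 0.0014]
or [array([0.5261, 0.0381]), array([0.5248, 0.0329])]
blk [ 0.4571 -0.1565  0.139 ] [0.0017 0.0017]
blk [array([ 0.4558, -0.1555]), array([ 0.4582, -0.1578])]
rearleft? [array([0.801 , 0.1298])]
frontleft [0.4721 0.1898 0.0918] [0.0016 0.0016]
frontleft [array([0.4794, 0.1963]), array([0.4668, 0.179 ])]
frontright [array([ 0.3862, -0.2417])]
rearright [ 0.712  -0.3052  0.0904] [0.0015 0.0015]
rearright [array([ 0.7191, -0.2921]), array([ 0.7043, -0.3123])]
yaw -11.059257048498086 [ 0.5930432  -0.05666408] [[-0.0007 -0.0006]
 [ 0.     -0.0002]
 [ 0.0008  0.0007]
 [-0.001   0.0031]
 [ 0.0047 -0.0042]
 [ 0.0022 -0.0017]
 [-0.006   0.003 ]]
```

The fit is consistent: triangulated heights match the given ones to about 3 mm, residuals are about 1 mm on the knobs and peg, and yaw is about -11°. Next I'll work out the grasp poses in tool axes.

```bash
cat >> h.py <<'E'
YAW=np.radians(-11.06);T0=np.array([.593,-.0567])
def uw(x,y,z): c,s=np.cos(YAW),np.sin(YAW); return np.array([c*x-s*y+T0[0],s*x+c*y+T0[1],z])
def lev(th,z=.133): return uw(.03-.098*np.cos(th),.14-.098*np.sin(th),z)
def toolR(flip=1):  # jaw along unit y
    y=np.array([0,0,-1.]);x=flip*np.array([-np.sin(YAW),np.cos(YAW),0]);return np.c_[x,y,np.cross(x,y)]
E
python3 - <<'E'
from h import *
from bench import readout
s=readout.read_state();R=Ro.from_quat(s["eef_rot"]).as_matrix();print(R.round(3))
for th in (-.5,0,.5): print(th,lev(th).round(4))
print("blk",uw(-.115,-.125,.123),uw(-.115,-.07,.123))
for f in (1,-1):
    G=toolR(f);print(f,G.round(3),np.degrees(Ro.from_matrix(R.T@G).as_rotvec()).round(2))
G=toolR(1);
for a in (lev(-.5,.235),lev(-.5)):print((R.T@(a-s["ee_pos"])).round(4), )
E
```

```text
[[ 0.414 -0.    -0.91 ]
 [ 0.91  -0.     0.414]
 [-0.    -1.     0.   ]]
-0.5 [0.5739 0.1376 0.133 ]
0 [0.5531 0.0937 0.133 ]
0.5 [0.5559 0.0453 0.133 ]
blk [ 0.45615631 -0.15731712  0.123     ] [ 0.46670734 -0.10333864  0.123     ]
1 [[ 0.192  0.    -0.981]
 [ 0.981  0.     0.192]
 [ 0.    -1.     0.   ]] [-0.000e+00 -1.339e+01 -1.000e-02]
-1 [[-0.192  0.     0.981]
 [-0.981  0.    -0.192]
 [-0.    -1.     0.   ]] [ 2.0000e-02  1.6661e+02 -0.0000e+00]
[-0.2621 -0.0125 -0.4655]
[-0.2621  0.0895 -0.4655]
```

>>> arm_command:
  targets:
    - [[0,-0.01,0,0,-6.7,0],[0,-0.003,0,0,-6.7,0],[-0.02,0,-0.0215,0,0,0],[-0.02,0,-0.0215,0,0,0],[-0.02,0,-0.0215,0,0,0],[-0.02,0,-0.0215,0,0,0],[-0.02,0,-0.0215,0,0,0],[-0.02,0,-0.0215,0,0,0],[-0.02,0,-0.0215,0,0,0],[-0.02,0,-0.0215,0,0,0],[-0.02,0,-0.0215,0,0,0]]
  hand: 1

```text
time: 1.27
ee_pos: [0.4148, 0.3539, 0.2357]
eef_rot: [-0.546, -0.45, 0.449, 0.546]
ft_force: [-0.1, 0.5, 1.1]
width: 0.087
```

>>> arm_command:
  targets:
    - [[-0.02,0,-0.0215,0,0,0],[-0.02,0,-0.0215,0,0,0],[-0.02,0,-0.0215,0,0,0],[-0.02,0,-0.0215,0,0,0],[-0.02,0,-0.0215,0,0,0],[-0.02,0,-0.0215,0,0,0],[-0.02,0,-0.0215,0,0,0],[0,0,0,0,0,0],[0,0,0,0,0,0]]

```text
time: 2.02
ee_pos: [0.5358, 0.1872, 0.2355]
eef_rot: [0.547, 0.449, -0.449, -0.547]
ft_force: [0.1, 0.6, -0.1]
width: 0.0866
```

```bash
cat > w.py <<'E'
from h import *
from bench import readout,vision
import sys
s=readout.read_state();R=Ro.from_quat(s["eef_rot"]).as_matrix();p=np.array(s["ee_pos"])
c=vision.camera("wrist");cv2.imwrite(sys.argv[1],c["pixels"])
G=toolR(1)
print(s["time"],p.round(4),"jaw err deg",np.degrees(Ro.from_matrix(R.T@G).as_rotvec()).round(2),"F",s["ft_force"].round(2),s["width"],s["joint_positions"].round(2))
def wp(X):
    M=c["mount"];f=200/np.tan(np.radians(c["fovy"])/2);q=R.T@(X-p);k=M[:3,:3].T@(q-M[:3,3]);rr=np.hypot(k[0],k[1]);a=np.arctan2(rr,k[2]);return np.array([c["cx"],c["cy"]])+f*a*k[:2]/rr
for n,X in {"redtop":uw(-.056,.187,.17),"or":uw(-.0841,.0777,.115),"blktop":uw(-.115,-.125,.16),"blktop_half":uw(-.115,-.07,.16),"half":uw(-.115,-.07,.1),"redtop+.5":uw(-.056,.093,.17),"pivot":uw(.03,.14,.13)}.items(): print(n,wp(X).round(1))
for n,X in {"red":(-.5),"red+":.5}.items(): print(n,"move in tool axes",(R.T@(lev(X)-p)).round(4))
print("blk",(R.T@(uw(-.115,-.125,.123)-p)).round(4),"half",(R.T@(uw(-.115,-.07,.123)-p)).round(4))
E
python3 w.py pics/w1.png
```

```text
2.0167 [0.5358 0.1872 0.2355] jaw err deg [ 0.01 -0.2  -0.02] F [ 0.07  0.57 -0.13] 0.08662365440391624 [-0.6   0.2   0.21  1.61 -0.04  1.34  0.99]
redtop [269.2 266. ]
or [173.  212.7]
blktop [ 19.7 195.6]
blktop_half [ 44.7 195.2]
half [ 77.9 183.4]
redtop+.5 [166.7 261.3]
pivot [237.8 318.5]
red move in tool axes [-0.0412  0.1025 -0.0471]
red+ move in tool axes [-0.1352  0.1025 -0.0474]
blk [-0.3534  0.1126  0.0108] half [-0.2984  0.1126  0.011 ]
```

View pics/w1.png

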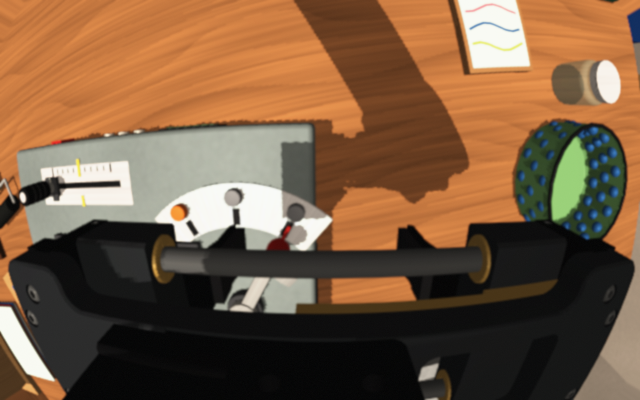

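The wrist view shows the orange peg at (179,212) against a predicted (173,213), and the half mark at (81,184) against (78,183). That's a 3–5 px shift, a few mm in tool +x. I'll move over the knob and check again.

>>> arm_command:
  targets:
    - [[-0.013,0,-0.0157,0,-0.2,0],[-0.013,0,-0.0157,0,0,0],[-0.013,0,-0.0157,0,0,0],[0,0.01,0,0,0,0],[0,0.01,0,0,0,0],[0,0,0,0,0,0],[0,0,0,0,0,0],[0,0,0,0,0,0]]

```text
time: 2.73
ee_pos: [0.5733, 0.1431, 0.2156]
eef_rot: [-0.544, -0.451, 0.451, 0.545]
ft_force: [0.2, 0.0, 0.1]
width: 0.087
```

```bash
python3 w.py pics/w2.png
python3 - <<'E'
from bench import vision
import cv2
for n,(x,y) in {"scene":(340,200),"side":(290,160)}.items():
    a=vision.camera(n)["pixels"]; a=a[y-60:y+60,x-80:x+80]; cv2.imwrite(f"pics/{n}2.png",cv2.resize(a,None,fx=4,fy=4,interpolation=cv2.INTER_CUBIC))
E
```

```text
2.7333 [0.5733 0.1431 0.2156] jaw err deg [-0.02  0.32  0.03] F [0.16 0.02 0.15] 0.08699691872064565 [-0.53  0.26  0.25  1.58 -0.07  1.31  1.11]
redtop [311.9 221.7]
or [192.6 170.4]
blktop [ 16.8 155.4]
blktop_half [ 45.1 151.6]
half [ 82.9 144.4]
redtop+.5 [186.4 219.6]
pivot [263.1 294.1]
red move in tool axes [-0.0054  0.0826 -0.0017]
red+ move in tool axes [-0.0994  0.0826 -0.0012]
blk [-0.317   0.0925  0.059 ] half [-0.262   0.0926  0.0587]
```

View pics/w2.png

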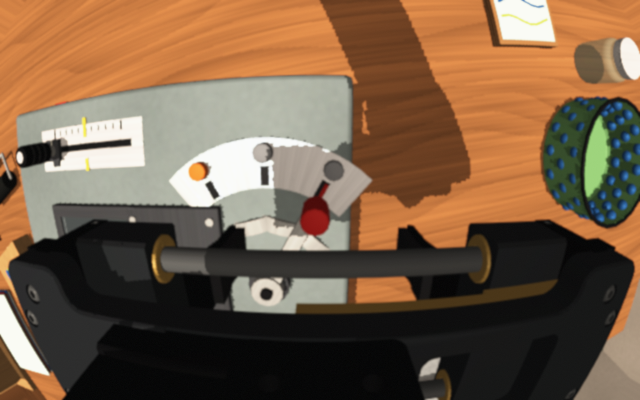

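View pics/scene2.png

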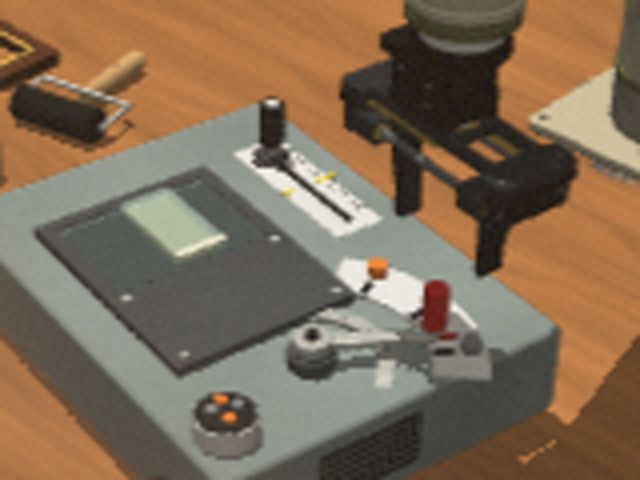

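View pics/side2.png

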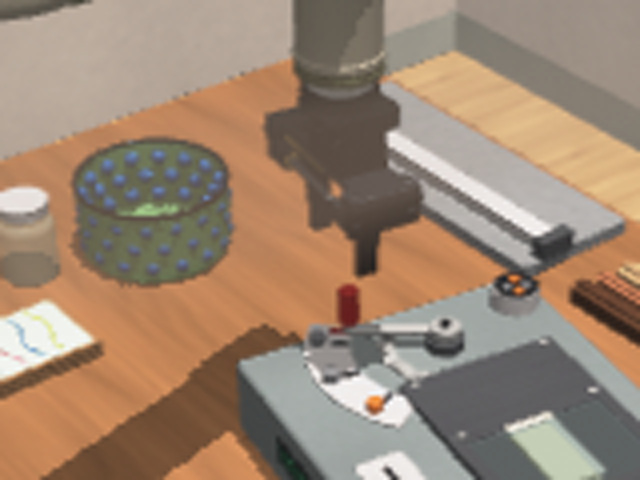

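The red knob's top is at about (315,221), against a predicted (312,222). The knob sits 2–3 mm to tool +x of the model, so I'll use that and go down.

>>> arm_command:
  targets:
    - [[-0.003,0.01,-0.0015,0,0,0],[0,0.015,0,0,0,0],[0,0.015,0,0,0,0],[0,0.015,0,0,0,0],[0,0.015,0,0,0,0],[0,0.01,0,0,0,0],[0,0.0025,0,0,0,0],[0,0,0,0,0,0],[0,0,0,0,0,0]]
  grip_force: 20

```text
time: 3.63
ee_pos: [0.5751, 0.1385, 0.1336]
eef_rot: [0.545, 0.451, -0.45, -0.545]
ft_force: [-1.2, -0.3, 0.8]
width: 0.0869
```

>>> arm_command:
  targets:
    - [[0,0,0,0,0,0],[0,0,0,0,0,0],[0,0,0,0,0,0],[0,0,0,0,0,0],[0,0,0,0,0,0],[0,0,0,0,0,0],[0,0,0,0,0,0],[0,0,0,0,0,0]]
  hand: 0
  grip_force: 20

```text
time: 4.3
ee_pos: [0.5747, 0.1385, 0.133]
eef_rot: [-0.545, -0.45, 0.45, 0.545]
ft_force: [0.9, -0.5, -0.2]
width: 0.0416
```

```bash
python3 w.py pics/w3.png
```

```text
4.3 [0.5747 0.1385 0.133 ] jaw err deg [-0.   0.2  0. ] F [ 0.85 -0.5  -0.2 ] 0.04164815039801785 [-0.51  0.32  0.24  1.68 -0.08  1.15  1.13]
redtop [316.7 276. ]
or [150.8 188.3]
blktop [-43.2 168.3]
blktop_half [-20.4 164.5]
half [ 30.8 152.7]
redtop+.5 [132.9 265.9]
pivot [250.8 351.8]
red move in tool axes [-0.0011  0.      0.0006]
red+ move in tool axes [-0.095  0.     0.001]
blk [-0.3128  0.01    0.0607] half [-0.2578  0.01    0.0605]
```

View pics/w3.png

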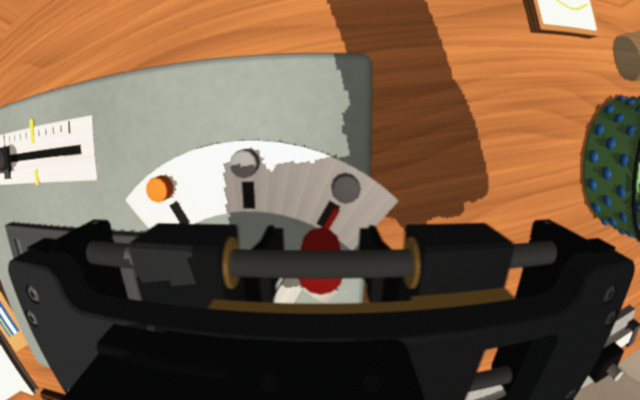

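The red knob (320,262) is centred between the pads, which are still closing (41.6 mm). I'll let them finish.

>>> arm_command:
  targets:
    - [[0,0,0,0,0,0],[0,0,0,0,0,0],[0,0,0,0,0,0],[0,0,0,0,0,0],[0,0,0,0,0,0],[0,0,0,0,0,0]]

```text
time: 4.85
ee_pos: [0.5748, 0.1384, 0.1331]
eef_rot: [0.545, 0.45, -0.45, -0.545]
ft_force: [0.3, 0.1, -0.8]
width: 0.0213
```

```bash
python3 w.py pics/w4.png
python3 - <<'E'
from h import *
from bench import readout
s=readout.read_state();R=Ro.from_quat(s["eef_rot"]).as_matrix()
th=np.linspace(-.5,.5,13);P=np.array([R.T@lev(t) for t in th]);print(np.diff(P,axis=0).round(4),(P[-1]-P[0]).round(4))
E
```

```text
4.85 [0.5748 0.1384 0.1331] jaw err deg [ 0.01  0.2  -0.  ] F [ 0.33  0.13 -0.82] 0.02127349890025984 [-0.51  0.32  0.24  1.68 -0.08  1.15  1.13]
redtop [316.8 275.8]
or [150.9 188.1]
blktop [-43.2 168.3]
blktop_half [-20.3 164.4]
half [ 30.8 152.6]
redtop+.5 [133.  265.7]
pivot [250.9 351.7]
red move in tool axes [-0.001   0.0001  0.0007]
red+ move in tool axes [-0.0949  0.0001  0.001 ]
blk [-0.3128  0.0101  0.0608] half [-0.2578  0.0101  0.0606]
[[-0.0073  0.      0.0036]
 [-0.0076  0.      0.003 ]
 [-0.0078  0.      0.0024]
 [-0.008   0.      0.0017]
 [-0.0081  0.      0.001 ]
 [-0.0082  0.      0.0004]
 [-0.0082  0.     -0.0003]
 [-0.0081  0.     -0.001 ]
 [-0.008   0.     -0.0017]
 [-0.0078  0.     -0.0023]
 [-0.0076  0.     -0.003 ]
 [-0.0073  0.     -0.0036]] [-0.094   0.      0.0003]
```

The knob is gripped (21.3 mm for a 22 mm knob). Now I'll follow the arc to +0.5.

>>> arm_command:
  targets:
    - [[-0.0036,0,0.0019,0,0,0],[-0.0037,0,0.0017,0,0,0],[-0.0038,0,0.0015,0,0,0],[-0.0038,0,0.0015,0,0,0],[-0.0039,0,0.0012,0,0,0],[-0.0039,0,0.0012,0,0,0],[-0.004,0,0.0009,0,0,0],[-0.004,0,0.0008,0,0,0],[-0.004,0,0.0006,0,0,0],[-0.0041,0,0.0004,0,0,0],[-0.0041,0,0.0002,0,0,0],[-0.0041,0,0.0002,0,0,0]]

```text
time: 5.9
ee_pos: [0.5539, 0.0942, 0.133]
eef_rot: [-0.545, -0.45, 0.45, 0.545]
ft_force: [-0.7, 5.3, 0.5]
width: 0.0214
```

>>> arm_command:
  targets:
    - [[-0.0041,0,-0.0001,0,0,0],[-0.0041,0,-0.0002,0,0,0],[-0.0041,0,-0.0005,0,0,0],[-0.004,0,-0.0005,0,0,0],[-0.004,0,-0.0008,0,0,0],[-0.004,0,-0.0009,0,0,0],[-0.0039,0,-0.0011,0,0,0],[-0.0039,0,-0.0012,0,0,0],[-0.0038,0,-0.0015,0,0,0],[-0.0038,0,-0.0015,0,0,0],[-0.0037,0,-0.0018,0,0,0],[-0.0036,0,-0.0018,0,0,0]]

```text
time: 6.9
ee_pos: [0.5571, 0.0456, 0.1332]
eef_rot: [0.545, 0.45, -0.45, -0.545]
ft_force: [-2.5, 4.8, 3.6]
width: 0.0214
```

>>> arm_command:
  targets:
    - [[0,0,0,0,0,0],[0,0,0,0,0,0],[0,0,0,0,0,0],[0,0,0,0,0,0]]

```text
time: 7.23
ee_pos: [0.557, 0.046, 0.1332]
eef_rot: [0.545, 0.45, -0.45, -0.545]
ft_force: [-2.1, -0.8, 4.9]
width: 0.0209
```

```bash
python3 w.py pics/w5.png
```

```text
7.2333 [0.557  0.046  0.1332] jaw err deg [ 0.02  0.19 -0.01] F [-2.09 -0.81  4.91] 0.0209364286644864 [-0.41  0.26  0.29  1.77 -0.08  1.13  1.28]
redtop [502.8 266.8]
or [292.1 187.1]
blktop [  1.4 160.7]
blktop_half [ 43.4 155. ]
half [100.6 143.8]
redtop+.5 [317.1 275.2]
pivot [384.8 351.9]
red move in tool axes [0.0931 0.0002 0.0006]
red+ move in tool axes [-0.0008  0.0002  0.0009]
blk [-0.2187  0.0102  0.0607] half [-0.1637  0.0102  0.0605]
```

View pics/w5.png

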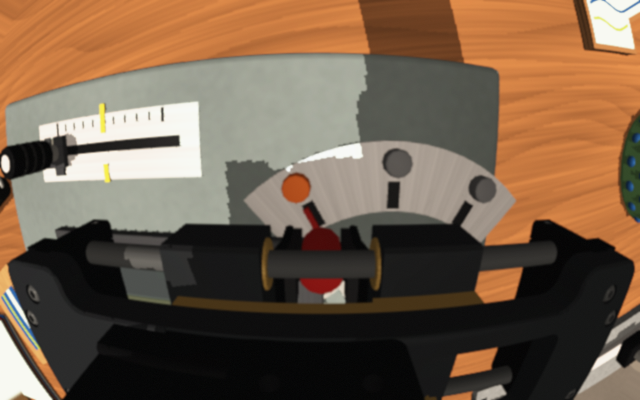

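The pointer at (310,213) aims at the orange peg at (296,188). I'll release and lift, then check the lever.

>>> arm_command:
  targets:
    - [[0,0,0,0,0,0],[0,0,0,0,0,0],[0,0,0,0,0,0],[0,0,0,0,0,0],[0,0,0,0,0,0],[0,0,0,0,0,0]]
  hand: 1

```text
time: 7.78
ee_pos: [0.5568, 0.0462, 0.1329]
eef_rot: [-0.545, -0.45, 0.451, 0.545]
ft_force: [-0.2, -0.7, 0.5]
width: 0.0536
```

>>> arm_command:
  targets:
    - [[0,-0.01,0,0,0,0],[0,-0.015,0,0,0,0],[0,-0.015,0,0,0,0],[0,-0.015,0,0,0,0],[0,-0.015,0,0,0,0],[0,0,0,0,0,0],[0,0,0,0,0,0],[0,0,0,0,0,0]]

```text
time: 8.45
ee_pos: [0.5566, 0.0462, 0.2027]
eef_rot: [-0.545, -0.45, 0.451, 0.545]
ft_force: [-1.0, 0.1, -0.3]
width: 0.0867
```

```bash
python3 w.py pics/w6.png
```

```text
8.45 [0.5566 0.0462 0.2027] jaw err deg [-0.03  0.21 -0.  ] F [-0.95  0.13 -0.29] 0.08673919128123221 [-0.42  0.2   0.3   1.68 -0.06  1.27  1.27]
redtop [452.2 223.8]
or [299.6 169.2]
blktop [ 63.1 148. ]
blktop_half [107.8 143.1]
half [145.8 137. ]
redtop+.5 [317.9 224.9]
pivot [371.  300.4]
red move in tool axes [0.093  0.0697 0.0001]
red+ move in tool axes [-0.001   0.0697  0.0005]
blk [-0.2188  0.0797  0.0603] half [-0.1638  0.0797  0.0601]
```

View pics/w6.png

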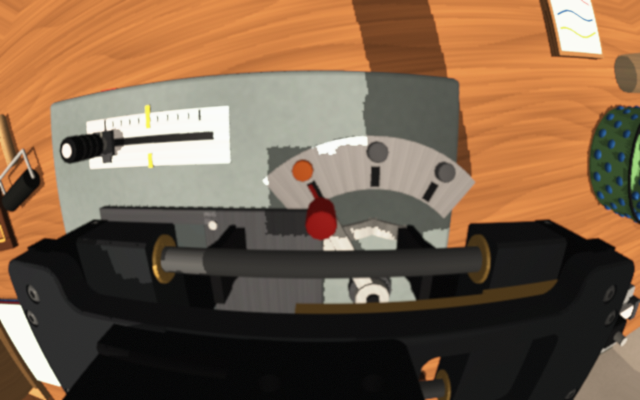

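The lever stays in the notch by the orange peg, with its pointer at (315,190). The shutter knob's top is at (67,150), against a predicted (63,148). I'll move above it.

>>> arm_command:
  targets:
    - [[-0.0217,0,0.006,0,0.2,0],[-0.0217,0,0.006,0,0,0],[-0.0217,0,0.006,0,0,0],[-0.0217,0,0.006,0,0,0],[-0.0217,0,0.006,0,0,0],[-0.0217,0,0.006,0,0,0],[-0.0217,0,0.006,0,0,0],[-0.0217,0,0.006,0,0,0],[-0.0217,0,0.006,0,0,0],[-0.0217,0,0.006,0,0,0],[0,0,0,0,0,0],[0,0,0,0,0,0]]

```text
time: 9.5
ee_pos: [0.4556, -0.1561, 0.2025]
eef_rot: [-0.546, -0.449, 0.449, 0.547]
ft_force: [0.2, 0.2, -0.8]
width: 0.087
```

```bash
python3 w.py pics/w7.png
```

```text
9.5 [ 0.4556 -0.1561  0.2025] jaw err deg [-0.05 -0.13  0.01] F [ 0.22  0.17 -0.83] 0.086985924465843 [-0.21  0.01  0.46  1.88 -0.01  1.26  1.62]
redtop [613.  269.3]
or [521.1 232.9]
blktop [317.9 221.9]
blktop_half [396.2 221.3]
half [380.5 199.7]
redtop+.5 [557.5 281. ]
pivot [543.7 324.3]
red move in tool axes [ 0.311   0.0695 -0.0591]
red+ move in tool axes [ 0.217   0.0695 -0.0593]
blk [-0.0011  0.0795 -0.0008] half [ 0.0539  0.0795 -0.0007]
```

View pics/w7.png

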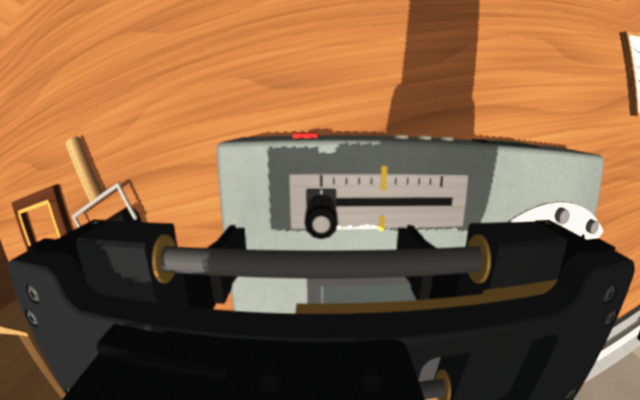

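The shutter knob's top is at (320,223), against a predicted (318,222), so it's centred. Going down and gripping.

>>> arm_command:
  targets:
    - [[0,0.01,0,0,0,0],[0,0.015,0,0,0,0],[0,0.015,0,0,0,0],[0,0.015,0,0,0,0],[0,0.015,0,0,0,0],[0,0.008,0,0,0,0],[0,0,0,0,0,0],[0,0,0,0,0,0]]

```text
time: 10.22
ee_pos: [0.4564, -0.1548, 0.1247]
eef_rot: [-0.545, -0.449, 0.45, 0.546]
ft_force: [0.3, 0.8, -0.4]
width: 0.0873
```

>>> arm_command:
  targets:
    - [[0,0,0,0,0,0],[0,0,0,0,0,0],[0,0,0,0,0,0],[0,0,0,0,0,0],[0,0,0,0,0,0],[0,0,0,0,0,0],[0,0,0,0,0,0],[0,0,0,0,0,0],[0,0,0,0,0,0],[0,0,0,0,0,0],[0,0,0,0,0,0],[0,0,0,0,0,0]]
  hand: 0
  grip_force: 35

```text
time: 11.22
ee_pos: [0.4563, -0.1561, 0.125]
eef_rot: [0.546, 0.449, -0.45, -0.546]
ft_force: [-0.5, -4.0, -0.5]
width: 0.0232
```

>>> arm_command:
  targets:
    - [[0,0,0,0,0,0],[0,0,0,0,0,0],[0,0,0,0,0,0]]

```text
time: 11.47
ee_pos: [0.4563, -0.156, 0.125]
eef_rot: [0.546, 0.449, -0.45, -0.546]
ft_force: [0.0, -5.1, -0.4]
width: 0.0233
```

```bash
python3 w.py pics/w8.png
```

```text
11.4667 [ 0.4563 -0.156   0.125 ] jaw err deg [ 0.01 -0.03 -0.04] F [ 0.   -5.11 -0.43] 0.023307309552943828 [-0.2   0.09  0.46  1.97 -0.05  1.08  1.66]
redtop [663.  302.9]
or [569.7 264.9]
blktop [316.1 275.3]
blktop_half [432.2 272. ]
half [402.1 229.1]
redtop+.5 [611.7 325.9]
pivot [580.1 364. ]
red move in tool axes [ 0.3107 -0.0082 -0.059 ]
red+ move in tool axes [ 0.2167 -0.0081 -0.059 ]
blk [-0.0013  0.002  -0.0001] half [ 0.0537  0.002  -0.0001]
```

View pics/w8.png

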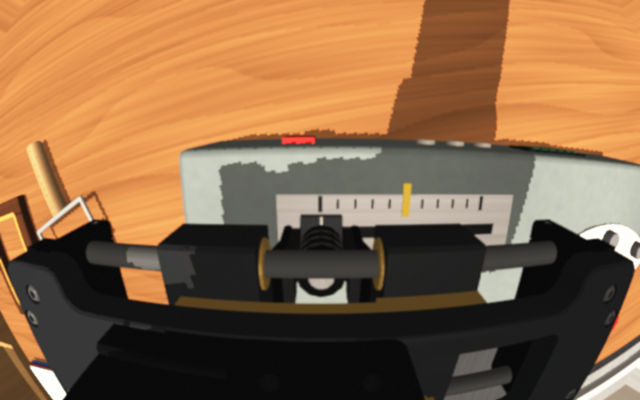

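It's gripped (23.3 mm) with the spring already pulling 5 N and the index line at (321,218) by the zero tick at (320,203). I'll slide 55 mm in gentle steps and check partway.

>>> arm_command:
  targets:
    - [[0.003,0,0,0,0,0],[0.004,0,0,0,0,0],[0.004,0,0,0,0,0],[0.004,0,0,0,0,0],[0.004,0,0,0,0,0],[0.004,0,0,0,0,0],[0.004,0,0,0,0,0],[0.004,0,0,0,0,0],[0.004,0,0,0,0,0],[0.004,0,0,0,0,0],[0.003,0,0,0,0,0],[0.002,0,0,0,0,0]]

```text
time: 12.52
ee_pos: [0.4645, -0.1137, 0.125]
eef_rot: [0.547, 0.449, -0.45, -0.546]
ft_force: [-1.6, -9.1, 0.1]
width: 0.0231
```

```bash
python3 w.py pics/w9.png
```

```text
12.5167 [ 0.4645 -0.1137  0.125 ] jaw err deg [-0.01 -0.07 -0.12] F [-1.56 -9.1   0.12] 0.023058166830523617 [-0.26  0.09  0.42  1.98 -0.04  1.08  1.56]
redtop [643.1 312.7]
or [532.5 270.5]
blktop [224.3 273.1]
blktop_half [342.2 275.4]
half [336.2 229.9]
redtop+.5 [577.2 338.8]
pivot [551.7 374.7]
red move in tool axes [ 0.2676 -0.0086 -0.0589]
red+ move in tool axes [ 0.1737 -0.0084 -0.059 ]
blk [-0.0444  0.0021 -0.0003] half [ 0.0106  0.002  -0.0002]
```

View pics/w9.png

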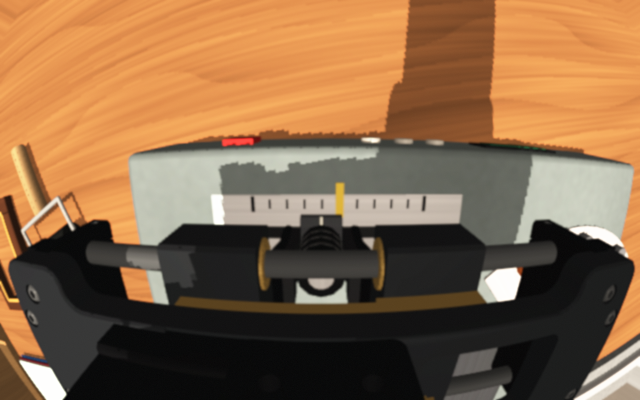

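The index line is at (321,218) and the half mark at x=340. With ticks about 17 px (11 mm) apart, 12 mm remains, which agrees with the 43 mm travelled. I'll add 12 mm and hold.

>>> arm_command:
  targets:
    - [[0.002,0,0,0,0,0],[0.003,0,0,0,0,0],[0.003,0,0,0,0,0],[0.002,0,0,0,0,0],[0.0015,0,0,0,0,0],[0.0005,0,0,0,0,0],[0,0,0,0,0,0],[0,0,0,0,0,0],[0,0,0,0,0,0],[0,0,0,0,0,0]]

```text
time: 13.4
ee_pos: [0.4667, -0.1023, 0.125]
eef_rot: [0.547, 0.448, -0.45, -0.546]
ft_force: [-2.3, -10.1, 0.0]
width: 0.0231
```

```bash
python3 w.py pics/w10.png
python3 - <<'E'
from bench import vision
import cv2
for n,(x,y) in {"scene":(340,200),"side":(320,210)}.items():
    a=vision.camera(n)["pixels"]; a=a[y-60:y+60,x-80:x+80]; cv2.imwrite(f"pics/{n}10.png",cv2.resize(a,None,fx=4,fy=4,interpolation=cv2.INTER_CUBIC))
E
```

```text
13.4 [ 0.4667 -0.1023  0.125 ] jaw err deg [-0.01 -0.09 -0.12] F [ -2.34 -10.09   0.  ] 0.023119103999955884 [-0.27  0.08  0.41  1.98 -0.04  1.08  1.53]
redtop [636.9 315.5]
or [521. 272.]
blktop [201.8 271.9]
blktop_half [316.7 275.6]
half [318. 230.]
redtop+.5 [566.3 342.4]
pivot [543.2 377.5]
red move in tool axes [ 0.2561 -0.0086 -0.0588]
red+ move in tool axes [ 0.1621 -0.0084 -0.059 ]
blk [-0.056   0.0021 -0.0003] half [-0.001   0.002  -0.0002]
```

View pics/w10.png

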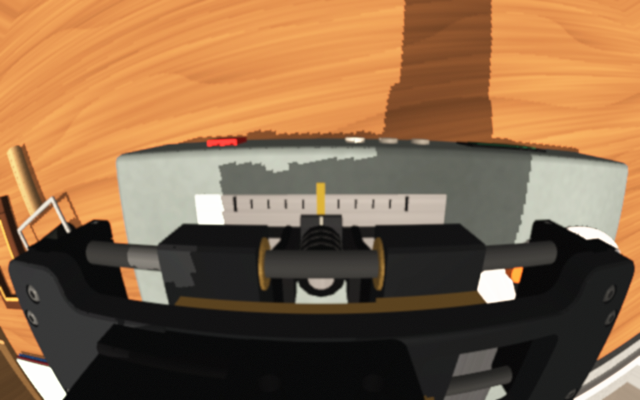

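View pics/scene10.png

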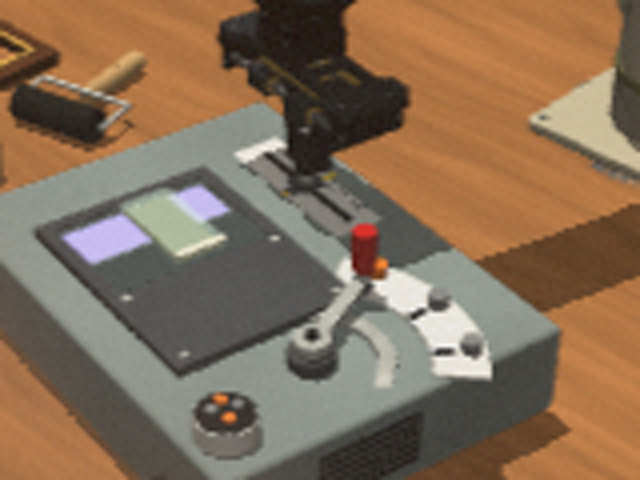

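View pics/side10.png

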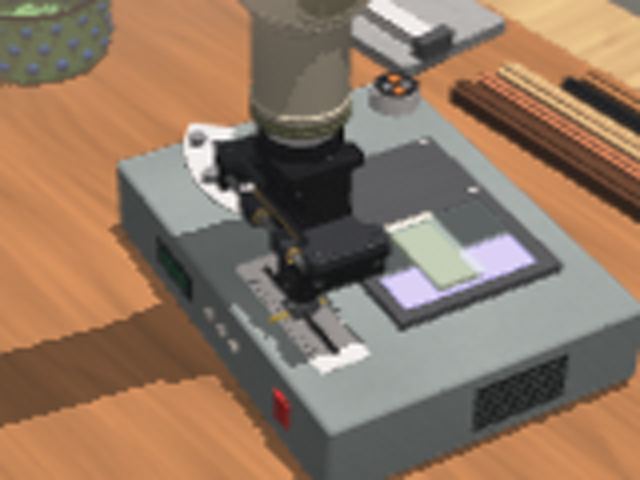

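The index line is on the yellow mark at x=321, half of the window is lit, the lever points at the orange peg, and the glass hasn't moved. I'll hold still for over two seconds.

>>> arm_command:
  targets:
    - [[0,0,0,0,0,0],[0,0,0,0,0,0],[0,0,0,0,0,0],[0,0,0,0,0,0],[0,0,0,0,0,0],[0,0,0,0,0,0],[0,0,0,0,0,0],[0,0,0,0,0,0],[0,0,0,0,0,0],[0,0,0,0,0,0],[0,0,0,0,0,0],[0,0,0,0,0,0]]

```text
time: 14.55
ee_pos: [0.4667, -0.1023, 0.125]
eef_rot: [0.547, 0.448, -0.45, -0.546]
ft_force: [-1.8, -10.3, 1.0]
width: 0.0229
```

>>> arm_command:
  targets:
    - [[0,0,0,0,0,0],[0,0,0,0,0,0],[0,0,0,0,0,0],[0,0,0,0,0,0],[0,0,0,0,0,0],[0,0,0,0,0,0],[0,0,0,0,0,0],[0,0,0,0,0,0],[0,0,0,0,0,0],[0,0,0,0,0,0],[0,0,0,0,0,0],[0,0,0,0,0,0]]

```text
time: 15.55
ee_pos: [0.4667, -0.1023, 0.125]
eef_rot: [0.547, 0.448, -0.45, -0.546]
ft_force: [-2.1, -9.6, 0.7]
width: 0.0233
```

```bash
python3 w.py pics/w11.png | head -1; python3 -c "
import cv2;a=cv2.imread('pics/w10.png');b=cv2.imread('pics/w11.png');print(cv2.absdiff(a,b).max(),cv2.absdiff(a,b).mean())
from bench import r;print(r.close_job())"
```

```text
15.55 [ 0.4667 -0.1023  0.125 ] jaw err deg [-0.02 -0.1  -0.12] F [-2.05 -9.58  0.73] 0.023345711365161798 [-0.27  0.08  0.41  1.98 -0.04  1.08  1.53]
22 0.49794791666666666
the job is handed in; nothing more can be done
None
```

The half-strip exposure is done and handed in. I swung the red lever from its -0.5 notch to the orange peg at +0.5 and let it go. Then I gripped the black shutter knob, slid it about 55 mm to the yellow mark, held it still for over 2 s (13.4 to 15.55 s), and handed in while still holding it.

**Last checks:**
- **Shutter:** the index line is on the yellow mark. The tool has moved 54.7 mm from where it gripped the knob, and the spring pulls back with about 10 N, as expected at half travel. The tool position did not change during the hold.
- **Lever and strip:** just before the hold, the pointer aimed at the orange peg, half the window was lit and the glass was where it started. I judged these by eye in the pictures.
- **Other loose things:** the tin, and the brayer and pot where in view, looked unmoved. I did not measure any of them, and the last close-ups don't show the prints, jar or giftbox. The gripper never came near them.

One disagreement: the wrist camera put the unit 1–3 mm off the position I got from the two fixed cameras. I corrected for that before each grasp. No check failed, and the hand-in gives no verdict.

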